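# Take the loyalty stamp out of the slide-lid till box

### The job

Slide the lid of the wooden till box all the way open along its grooves. Then take out the wooden hand stamp and gently stand it upright in the middle of the open ink pad, without dropping it. Leave the oak block standing in the box, the lid open.

Things in the scene. Friction and masses are not known exactly. Their poses are not given: they have to be found in the camera images.
- box_lid (a joint): Travel of the till box's lid in its grooves: 0 m = shut, 0.098 m = fully open at its stop. It stays where it is left; sliding it takes about 2 N. The lid is captive: it cannot be lifted off.
- till_box: The wooden till box, fixed to the worktop: 146 (x) by 132 (y) by 91 mm high; origin at the centre of its underside, z up. The lid opens to its +y. Open, it uncovers one space 130 (x) by 94 mm (y), centred 11 mm to -y of the origin, floor 5 mm above the worktop, with a 27 mm high divider at x = 0. The stamp stands in one half, the block in the other.
- lid_pull (a point): Centre of the dark wooden bar pull standing up on the lid: 46 mm long (x), 14 mm thick (y), 28 mm high. The centre is 100 mm above the worktop; the lid's top face, with a 3 mm plinth round the pull, lies 14 mm below it (plinth 11 mm). The lid opens along this point's level +y axis; z is up. The pull moves with the lid.
- stamp_mid (a point): Centre (half-way up) of the wooden hand stamp: 69 mm tall, 50 to 85 g, a round handle up to 27 mm thick on a foot 28 (x) by 38 (y) by 17 mm high; z up the handle. Foot's underside 34.5 mm below, top 34.5 mm above this point; best gripped about 20 mm above it. At first upright on the box's floor, x and y within 0.2 rad of the box's, top 17 mm below the rim.
- block_mid (a point): Centre (half-way up) of the oak table-number block, 24 (x) by 41 (y) by 72 mm high, standing in the other half of the box; to be left there.
- pad_top (a point): Centre of the inked upper face of the open ink pad, a flat tin 55 (x) by 79 (y) mm, fixed to the worktop; the face is 10 mm above the worktop, z up. Its opened lid stands along the +x edge (28 mm from this point), leaning away, up to about 65 mm above the worktop.
Mind the look-alikes: they are no part of the job. Of the things that look like the part that bears pad_top, the smaller one is meant.

How it is judged:
By the outcome, as a careful person would: the job done as asked, in the order asked, and still so for the second after the job is handed in, with the robot touching nothing.
It also fails if it takes over 45 s, if anything falls off the work surface, if the arm or the gripper's body presses on something with over 40 N, if the wrist force passes 120 N, or if a joint passes its speed limit or range.

### The arm

A 6-joint arm with a two-finger parallel gripper is mounted at the origin on a cart in front of the work surface, level with it; the furniture and walls round the work are solid. World frame = base frame: x ahead of the robot, y to its left, z up, the work surface at z = 0. Lengths are in m, angles in rad, forces in N, time in s.
With the tool pointing down it reaches from about 0.35 to 0.85 m from the base axis. Payload 8.1 kg.
Tool frame: the origin (TCP) lies between the finger pads; the fingertips stand nose_length ahead of it and the grasp point (between the pads) lies 2 mm behind it (nose_length is the distance from the TCP to the fingertips, in m); z points along the fingers, x is the direction in which the jaws open and shut, and the axes are right-handed (so a half turn about z gives the same grasp; the last joint's range is limited). The gripper opens to 93 mm and grips with 3 to 60 N. Pads are 15 mm wide; open, the fingers measure 128 mm over their backs; the gripper's body (75 mm by 188 mm) begins 65 mm behind the grasp point.
Start: joints at [1.216, 0.13, 1.488, -0, 1.523, -0.085], TCP at [0.16, 0.578, 0.236] pointing down, gripper open.
Joint ranges: [-2.96, 2.96], [-0.89, 2.26], [0.02, 2.5], [-1.34, 4.48], [0, 2.73], [-2.66, 2.66]. Speed limits (rad/s): [2.39, 2.39, 2.79, 3.14, 3.14, 3.14].

### API

Orientations are given as a rotation vector (axis times angle).
In Python, from plant import * gives the robot as it stands.
- The arm moves only by the tool carry_out, never from a script. Its argument "steps" is a list of rows, each an object with "xyz": the shift along the world's x, y, z in cm, a list of three; "rot": the turn, a rotation vector about the world's x, y, z in degrees, a list of three. In form: [{"xyz": [tx, ty, tz], "rot": [rx, ry, rz]}, ...]. A call has 1 to 10 rows; each row is the pose to reach, as a shift and turn from the pose commanded when the call began; what a row does not reach only later rows make up. A row lasts 1/10 s, in which the tool goes at most 50 mm and 8.59 degrees, less where a joint would pass 70% of its speed; a pose out of reach is approached as far as the arm can. A call with a gripper value outside its range is refused whole. "grip" is the opening, from 0 (shut) to 1 (fully open), set as the call begins (left out, the last holds). The fingers move at their own pace and stop on an object; "force" is the grip in N (left out, the last holds). Time passes only in rows, so rows that repeat a pose let the fingers close. It gives the time, the measured TCP pose, the force and the opening at its end, in the units of the state.
- read_state(): the state, without advancing time (a new reading comes with each control period).
- read_camera(name): name is "side" or "top" or "wrist"; returns the picture (400x640x3 uint8, red, green, blue); there is no depth.
- calibration(name): a dict with "fov_y" (degrees; the focal length in pixels is half the picture's height over the tangent of half this angle, whatever the lens; pixels are square), "cx", "cy" (the principal point, pixels), "dist_coeffs" ([k1, k2, p1, p2, k3] as OpenCV has them; the pictures are not rectified), "xyz" and "attitude" of the camera in the world. Camera axes: x right, y down, z forward; pixel columns grow to the right and rows downward; lengths in m; the calibration is good to about 2 mm. A picture is of the moment at which its call begins: read the wrist's pose just before it. calibration takes no time and is no camera call; for the wrist camera it gives the pose at the moment of the call.
- close_job(): hands the job in, once; it reports no verdict.
The state is a dict: "t": time; "q": joint angles; "dq": joint speeds; "joint_torque": joint torques, N m; "tool_pos": TCP position; "orientation": TCP orientation; "force": force on the tool from outside, world axes, zero at the start; "wrist_torque": the same for the moment, N m; "opening": finger opening in m.
Only numpy, scipy, OpenCV 4.12 (cv2) and the standard library are available. Lean on these libraries where they do the work, as an engineer would, in place of code of your own. Each camera call takes 0.05 s, during which the arm holds its last target.

## Working session

There is one attempt and no reset: what is moved stays moved. The work goes in short steps, Python scripts to look and compute and a tool call to move; the robot and the scene stay as the last step left them, time stands still between calls to the robot, and variables do not carry over. Pictures are saved under pics/ and viewed, and the job is handed in when it is done.

Besides the shell and the picture viewer there is one more tool, called after "Request:" by a JSON object that holds its "method" and its "body". carry_out: Moves the arm, as the interface text tells. Its arguments: {"type":"object","properties":{"steps":{"type":"array","items":{"type":"object","properties":{"xyz":{"type":"array","items":{"type":"number"}},"rot":{"type":"array","items":{"type":"number"}}}}},"grip":{"type":"number"},"force":{"type":"number"}},"required":["steps"]}

```bash
ls; mkdir -p pics
python3 - <<'E'
from plant import *
import cv2
s=read_state(); print(s)
for n in ["side","top","wrist"]:
    print(n,calibration(n))
    im=read_camera(n); cv2.imwrite(f"pics/{n}0.png",im[:,:,::-1])
E
```

```text
pics
{'t': 0.0, 'q': array([ 1.21559784e+00,  1.31139229e-01,  1.48926149e+00,  1.03038116e-05,
        1.52299626e+00, -8.53942602e-02]), 'dq': array([-1.81244746e-03,  3.15448475e-05,  2.20926255e-03,  2.77071437e-04,
       -5.10626366e-05,  5.58587654e-04]), 'joint_torque': array([-2.43001588e-03, -5.59820223e+01, -4.91764069e+01,  7.67360651e-02,
        3.49992164e-02, -2.25435488e-04]), 'tool_pos': array([0.15971228, 0.57780316, 0.23461029]), 'orientation': array([ 2.49926535e+00,  1.90190850e+00, -2.40152826e-03]), 'force': array([-0.62607197,  0.38521158,  0.22669352]), 'wrist_torque': array([-0.01230504,  0.01592283, -0.00272905]), 'opening': 0.09314604493803784}
side {'fov_y': 43.437809029176414, 'cx': 320.83882905501, 'cy': 197.67963857222028, 'dist_coeffs': array([-0.00691624,  0.        ,  0.        ,  0.        ,  0.        ]), 'xyz': array([ 0.57590856, -0.91590048,  0.63631957]), 'attitude': array([-2.14822661, -0.03202696,  0.00766483])}
top {'fov_y': 47.19224659577051, 'cx': 309.96496572680553, 'cy': 200.13644953583486, 'dist_coeffs': array([-0.02515709,  0.        ,  0.        ,  0.        ,  0.        ]), 'xyz': array([ 0.50918559, -0.05470472,  0.93043638]), 'attitude': array([-2.22620987,  2.17365379, -0.01223155])}
wrist {'fov_y': 70.74869507973678, 'cx': 316.36717645432424, 'cy': 203.45598069127894, 'dist_coeffs': array([-0.00916902,  0.        ,  0.        ,  0.        ,  0.        ]), 'xyz': array([0.09374145, 0.59656667, 0.38352747]), 'attitude': array([2.33131941, 1.77499508, 0.22189016])}
```

View pics/side0.png

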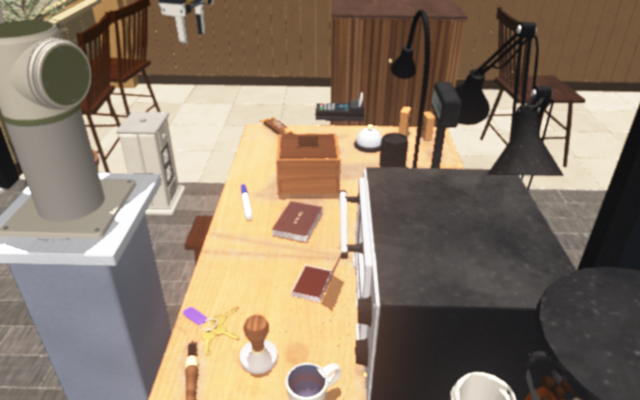

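View pics/top0.png

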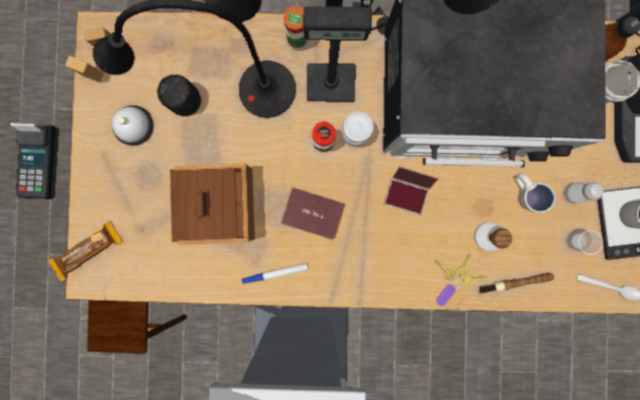

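View pics/wrist0.png

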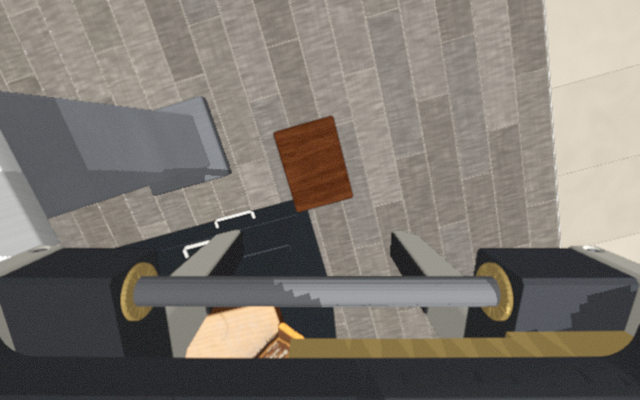

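```bash
cat > h.py <<'E'
import numpy as np, cv2
from scipy.spatial.transform import Rotation as R
from plant import *
def cam(n):
    c=calibration(n); f=200/np.tan(np.radians(c['fov_y']/2))
    K=np.array([[f,0,c['cx']],[0,f,c['cy']],[0,0,1]])
    return K,np.array(c['dist_coeffs']),np.array(c['xyz']),R.from_rotvec(c['attitude']).as_matrix()
def p2w(n,px,z,c=None):
    K,d,t,A=c or cam(n)
    u=cv2.undistortPoints(np.array(px,float).reshape(-1,1,2),K,d).reshape(-1,2)
    r=np.c_[u,np.ones(len(u))]@A.T
    return t+r*((z-t[2])/r[:,2])[:,None]
def w2p(n,P,c=None):
    K,d,t,A=c or cam(n)
    rv=cv2.Rodrigues(A.T)[0]
    return cv2.projectPoints(np.array(P,float).reshape(-1,3),rv,-A.T@t,K,d)[0].reshape(-1,2)
E
python3 - <<'E'
import plant; print([x for x in dir(plant) if x[0]!='_'])
try:
    print(plant.nose_length)
except Exception as e: print(e)
import cv2
t=cv2.imread('pics/top0.png')
a=cv2.resize(t[150:260,150:270],None,fx=6,fy=5.4,interpolation=cv2.INTER_CUBIC)
a=cv2.resize(t[155:250,160:260],None,fx=6,fy=6,interpolation=cv2.INTER_CUBIC)
cv2.imwrite('pics/boxz.png',a)
a=cv2.resize(t[140:230,370:460],None,fx=6,fy=6,interpolation=cv2.INTER_CUBIC)
cv2.imwrite('pics/padz.png',a)
s=cv2.imread('pics/side0.png')
a=cv2.resize(s[120:310,265:370],None,fx=3,fy=3,interpolation=cv2.INTER_CUBIC)
cv2.imwrite('pics/sidez.png',a)
E
```

```text
['IKError', 'calibration', 'close_job', 'nose_length', 'read_camera', 'read_state']
0.017
```

View pics/boxz.png

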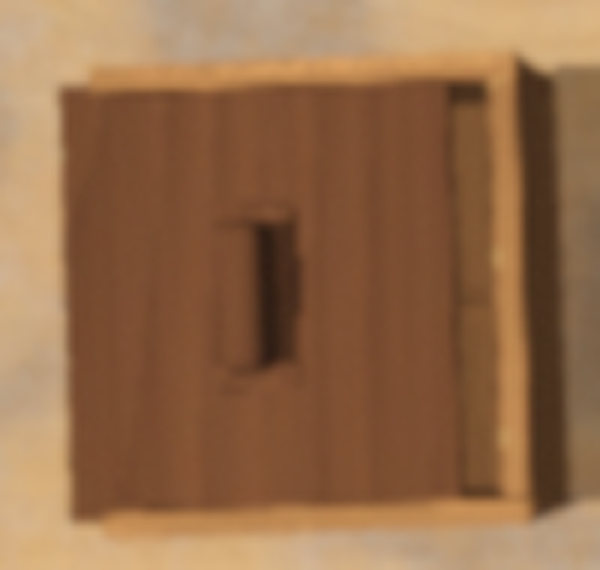

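View pics/padz.png

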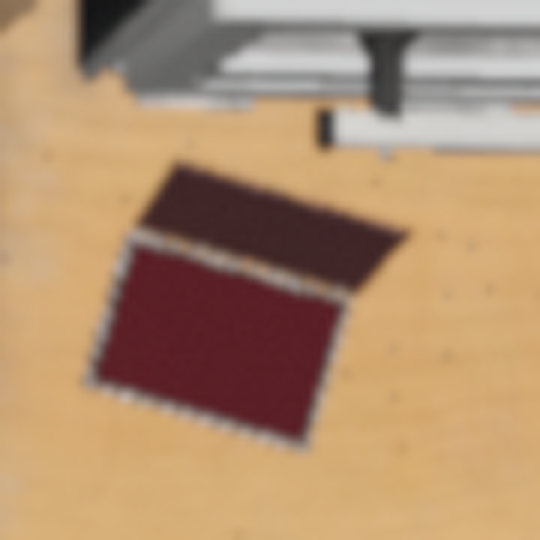

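View pics/sidez.png

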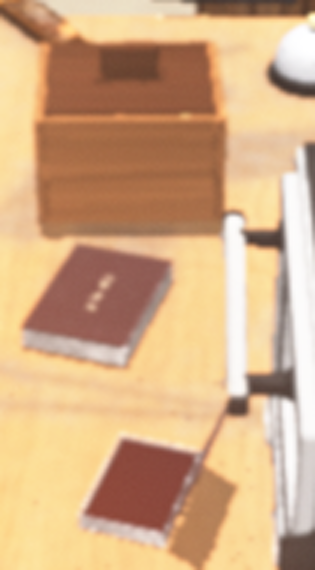

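Run:
```python
from h import *
np.set_printoptions(precision=4,suppress=True)
z=lambda l,o:[(o[0]+(x+.5)/6-.5,o[1]+(y+.5)/6-.5) for x,y in l]
c=cam('top')
P=p2w('top',z([(133,235),(350,295),(305,445),(93,382)],(370,140)),.010,c);print(P,P.mean(0),[np.linalg.norm(P[i]-P[(i+1)%4]) for i in range(4)])
print('yaw',np.degrees(np.arctan2(*(P[0]-P[1])[[1,0]])),np.degrees(np.arctan2(*(P[3]-P[2])[[1,0]])),np.degrees(np.arctan2(*(P[0]-P[3])[[1,0]])),np.degrees(np.arctan2(*(P[1]-P[2])[[1,0]])))
B=p2w('top',z([(92,66),(517,52),(533,518),(103,530)],(160,155)),.091,c);print(B,[np.linalg.norm(B[i]-B[(i+1)%4]) for i in range(4)])
print('boxyaw',[np.degrees(np.arctan2(*(a)[[1,0]])) for a in (B[1]-B[2],B[0]-B[1],B[3]-B[2])])
L=p2w('top',z([(222,218),(258,220),(258,370),(222,372)],(160,155)),.114,c);print('pull',L,L.mean(0))
L=p2w('top',z([(330,120),(320,148)],(370,140)),.2,c);print(L)
o=p2w('top',[(389,152),(605,152),(424,163)],.25,c);print(o)
# side
print('side pad',p2w('side',[(265+125/3,120+437/3),(265+198/3,120+455/3),(265+163/3,120+543/3),(265+82/3,120+520/3)],.010))
print('side box rim',p2w('side',[(265+35/3,120+118/3),(265+225/3,120+120/3)],.091))
```

```text
[[ 0.5807 -0.2032  0.01  ]
 [ 0.5622 -0.2761  0.01  ]
 [ 0.5117 -0.262   0.01  ]
 [ 0.5311 -0.1908  0.01  ]] [ 0.5464 -0.233   0.01  ] [np.float64(0.07522216624048705), np.float64(0.05247667816210759), np.float64(0.07378313989594809), np.float64(0.051094683868933864)]
yaw 75.83519018941763 74.7757485432562 -14.071069313329795 -15.65865548576943
[[0.5896 0.2103 0.091 ]
 [0.5968 0.0788 0.091 ]
 [0.4541 0.0699 0.091 ]
 [0.447  0.2023 0.091 ]] [np.float64(0.13164612981886473), np.float64(0.14298378891485342), np.float64(0.13255495486604), np.float64(0.14288874412013683)]
boxyaw [np.float64(3.564683131915025), np.float64(93.11962784675842), np.float64(93.08034840314707)]
pull [[0.5427 0.1623 0.114 ]
 [0.5424 0.1514 0.114 ]
 [0.4976 0.1501 0.114 ]
 [0.4967 0.1609 0.114 ]] [0.5198 0.1562 0.114 ]
[[ 0.5978 -0.2243  0.2   ]
 [ 0.5902 -0.2218  0.2   ]]
[[ 0.6018 -0.1597  0.25  ]
 [ 0.6096 -0.4823  0.25  ]
 [ 0.5866 -0.212   0.25  ]]
side pad [[ 0.5346 -0.1916  0.01  ]
 [ 0.5808 -0.207   0.01  ]
 [ 0.5612 -0.2838  0.01  ]
 [ 0.513  -0.2665  0.01  ]]
side box rim [[0.4545 0.0748 0.091 ]
 [0.597  0.0772 0.091 ]]
```

Run:
```python
from h import *
np.set_printoptions(precision=4,suppress=True)
def tri(pt,ps):
    M=[];b=[]
    A=np.zeros((3,3));v=np.zeros(3)
    L=[]
    for n,p in(('top',pt),('side',ps)):
        c=cam(n);d=p2w(n,[p],0,c)[0]-c[2];d/=np.linalg.norm(d);Q=np.eye(3)-np.outer(d,d);A+=Q;v+=Q@c[2];L.append((c[2],Q))
    x=np.linalg.solve(A,v);return x,[np.linalg.norm(Q@(x-t)) for t,Q in L]
print(tri((424,161.7),(343,192)))
print(tri((523,163),(343,255)))
print('pad lid top',tri((370+180/6,140+163/6),(265+228/3,120+395/3)), tri((370+410/6,140+235/6),(265+228/3,120+395/3)))
q=cv2.imread('pics/side0.png')
cv2.imwrite('pics/ov.png',cv2.resize(q[160:340,310:410],None,fx=4,fy=3.3))
q=cv2.imread('pics/top0.png')
cv2.imwrite('pics/ovt.png',cv2.resize(q[120:200,370:540],None,fx=4.5,fy=4.5))
```

```text
(array([ 0.5959, -0.2241,  0.1971]), [np.float64(0.0011985735319540696), np.float64(0.0011985735319540803)])
(array([ 0.5959, -0.3833,  0.1964]), [np.float64(0.000550845305726578), np.float64(0.0005508453057264428)])
pad lid top (array([ 0.5985, -0.2102,  0.0611]), [np.float64(0.0006033183834308896), np.float64(0.0006033183834306777)]) (array([ 0.5851, -0.2706,  0.1091]), [np.float64(0.01092741484366141), np.float64(0.010927414843661267)])
```

View pics/ov.png

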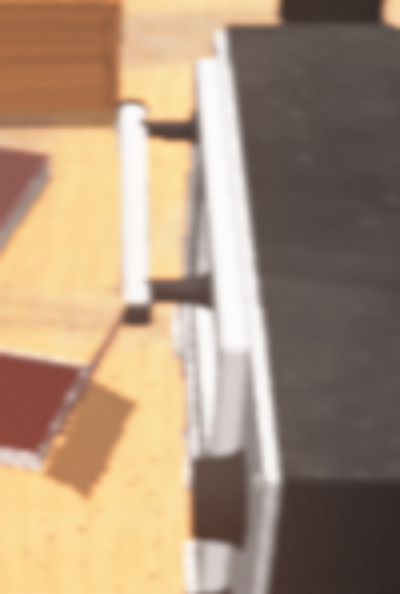

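View pics/ovt.png

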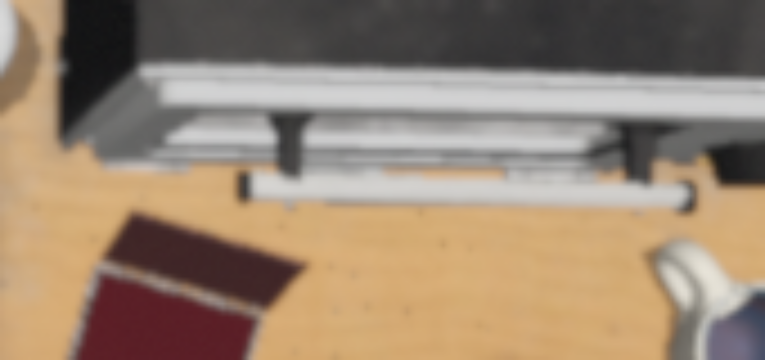

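Request:
{"method": "carry_out", "body": {"steps": [{"xyz": [3, -3.6, 0], "rot": [0, 0, 4]}, {"xyz": [6, -7.2, 0], "rot": [0, 0, 8]}, {"xyz": [9, -10.8, 0], "rot": [0, 0, 12]}, {"xyz": [12, -14.4, 0], "rot": [0, 0, 16]}, {"xyz": [15, -18, 0], "rot": [0, 0, 18.7]}, {"xyz": [18, -21.6, 0], "rot": [0, 0, 18.7]}, {"xyz": [21, -25.2, 0], "rot": [0, 0, 18.7]}, {"xyz": [24, -28.8, 0], "rot": [0, 0, 18.7]}, {"xyz": [27, -32.4, 0], "rot": [0, 0, 18.7]}, {"xyz": [30, -36, 0], "rot": [0, 0, 18.7]}], "grip": 0.5, "force": 15}}

```text
t: 1.15
tool_pos: [0.4607, 0.2166, 0.2355]
orientation: [-2.158, -2.283, -0.0]
force: [1.3, 0.8, -0.1]
opening: 0.0461
```

Request:
{"method": "carry_out", "body": {"steps": [{"xyz": [3, -3.2, 0], "rot": [0, 0, 0]}, {"xyz": [6, -6.2, -1], "rot": [0, 0, 0]}, {"xyz": [6, -6.2, -2], "rot": [0, 0, 0]}, {"xyz": [6, -6.2, -2], "rot": [0, 0, 0]}]}}

```text
t: 1.55
tool_pos: [0.5191, 0.1553, 0.2134]
orientation: [-2.159, -2.279, 0.005]
force: [0.1, 0.3, -0.5]
opening: 0.0467
```

```bash
cat >> h.py <<'E'
def st():
    s=read_state(); M=R.from_rotvec(s['orientation']).as_matrix()
    print('t',round(s['t'],2),'tcp',s['tool_pos'].round(4),'jaw yaw',np.degrees(np.arctan2(M[1,0],M[0,0])).round(2),'z',M[:,2].round(4),'F',s['force'].round(1),'T',s['wrist_torque'].round(2),'open',round(s['opening'],4)); return s
E
python3 - <<'E'
from h import *
st()
im=read_camera('wrist');cv2.imwrite('pics/w1.png',im[:,:,::-1])
E
```

```text
t 1.55 tcp [0.5191 0.1553 0.2134] jaw yaw 93.11 z [-4.e-03 -5.e-04 -1.e+00] F [ 0.1  0.3 -0.5] T [0.04 0.04 0.04] open 0.0467
```

View pics/w1.png

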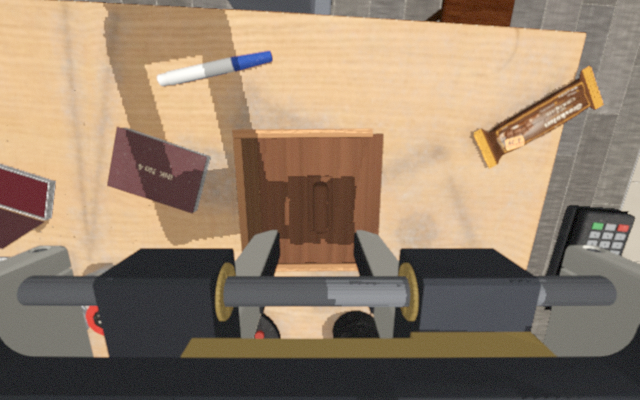

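Run:
```python
from h import *
np.set_printoptions(precision=4,suppress=True)
im=cv2.imread('pics/w1.png')
cv2.imwrite('pics/w1z.png',cv2.resize(im[120:290,225:395],None,fx=3.5,fy=3.5,interpolation=cv2.INTER_CUBIC))
print(w2p('wrist',[[.52,.156,.114],[.52,.149,.114],[.52,.163,.114],[.5191,.1553,.2134]]))
print(p2w('wrist',[(313,205),(330,205),(321,180),(321,233)],.114))
print(p2w('wrist',[(243,135),(374,135)],.089))
```

```text
[[316.4517 209.3733]
 [308.84   208.9597]
 [324.0584 209.7865]
 [315.095  253.9588]]
[[0.516  0.1526 0.114 ]
 [0.5152 0.1681 0.114 ]
 [0.4925 0.1585 0.114 ]
 [0.5427 0.1615 0.114 ]]
[[0.4578 0.0827 0.089 ]
 [0.4509 0.2067 0.089 ]]
```

View pics/w1z.png

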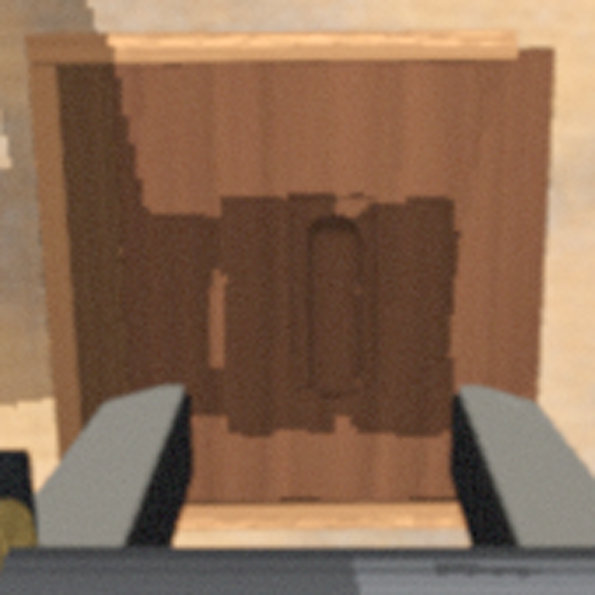

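Request:
{"method": "carry_out", "body": {"steps": [{"xyz": [0, 0.3, -4], "rot": [0, 0, 0]}, {"xyz": [0, 0.3, -8], "rot": [0, 0, 0]}, {"xyz": [0, 0.3, -10.2], "rot": [0, 0, 0]}, {"xyz": [0, 0.3, -10.2], "rot": [0, 0, 0]}]}}

```text
t: 2.0
tool_pos: [0.5163, 0.1601, 0.1101]
orientation: [-2.153, -2.283, 0.009]
force: [0.0, -0.1, 0.2]
opening: 0.0465
```

Request:
{"method": "carry_out", "body": {"steps": [{"xyz": [0, 0, 0], "rot": [0, 0, 0]}, {"xyz": [0, 0, 0], "rot": [0, 0, 0]}, {"xyz": [0, 0, 0], "rot": [0, 0, 0]}, {"xyz": [0, 0, 0], "rot": [0, 0, 0]}, {"xyz": [0, 0, 0], "rot": [0, 0, 0]}], "grip": 0, "force": 15}}

```text
t: 2.5
tool_pos: [0.5206, 0.1594, 0.1148]
orientation: [2.157, 2.283, 0.002]
force: [-0.6, -0.6, 4.8]
opening: 0.0137
```

Request:
{"method": "carry_out", "body": {"steps": [{"xyz": [-0.1, 1, 0], "rot": [0, 0, 0]}, {"xyz": [-0.1, 2.5, 0], "rot": [0, 0, 0]}, {"xyz": [-0.2, 4, 0], "rot": [0, 0, 0]}, {"xyz": [-0.3, 5.5, 0], "rot": [0, 0, 0]}, {"xyz": [-0.4, 7, 0], "rot": [0, 0, 0]}, {"xyz": [-0.4, 8, 0], "rot": [0, 0, 0]}, {"xyz": [-0.4, 8, 0], "rot": [0, 0, 0]}]}}

```text
t: 3.2
tool_pos: [0.5156, 0.2418, 0.1147]
orientation: [-2.155, -2.284, -0.002]
force: [-4.3, 1.3, 8.4]
opening: 0.014
```

Request:
{"method": "carry_out", "body": {"steps": [{"xyz": [0, 0.3, 0], "rot": [0, 0, 0]}, {"xyz": [0, 0.5, 0], "rot": [0, 0, 0]}, {"xyz": [0, 0.5, 0], "rot": [0, 0, 0]}]}}

```text
t: 3.5
tool_pos: [0.5155, 0.2444, 0.1147]
orientation: [2.157, 2.283, -0.003]
force: [-6.0, -6.6, 11.9]
opening: 0.0143
```

Request:
{"method": "carry_out", "body": {"steps": [{"xyz": [0, 0.3, 0.2], "rot": [0, 0, 0]}, {"xyz": [0, 0.6, 0.3], "rot": [0, 0, 0]}, {"xyz": [0, 0.6, 0.3], "rot": [0, 0, 0]}]}}

```text
t: 3.8
tool_pos: [0.5154, 0.2448, 0.1148]
orientation: [2.155, 2.278, -0.016]
force: [2.3, -26.6, -0.2]
opening: 0.0136
```

Run:
```python
from h import *
st()
im=read_camera('top');cv2.imwrite('pics/t2.png',cv2.resize(im[130:260,90:270,::-1],None,fx=4,fy=4,interpolation=cv2.INTER_CUBIC))
st()
```

```text
t 3.8 tcp [0.5154 0.2448 0.1148] jaw yaw 93.16 z [-0.0029 -0.0111 -0.9999] F [  2.3 -26.6  -0.2] T [-4.65 -0.4   0.06] open 0.0136
t 3.85 tcp [0.5154 0.2447 0.1147] jaw yaw 93.15 z [-0.003  -0.0108 -0.9999] F [  1.6 -26.6  -0.5] T [-4.67 -0.4   0.06] open 0.014
```

View pics/t2.png

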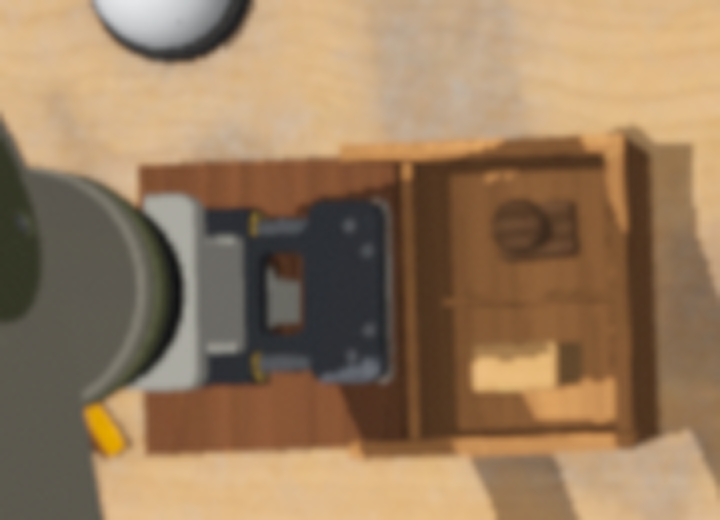

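Request:
{"method": "carry_out", "body": {"steps": [{"xyz": [0, -0.4, 0], "rot": [0, 0, 0]}, {"xyz": [0, -0.6, 0], "rot": [0, 0, 0]}, {"xyz": [0, -0.6, 0], "rot": [0, 0, 0]}, {"xyz": [0, -0.6, 3], "rot": [0, 0, 0]}, {"xyz": [0, -0.6, 7], "rot": [0, 0, 0]}, {"xyz": [0, -3.6, 9], "rot": [0, 0, 0]}, {"xyz": [0, -7, 9], "rot": [0, 0, 0]}, {"xyz": [0, -7, 9], "rot": [0, 0, 0]}], "grip": 0.5}}

```text
t: 4.65
tool_pos: [0.5167, 0.1784, 0.2081]
orientation: [2.158, 2.28, 0.003]
force: [-0.6, 0.0, -0.3]
opening: 0.0465
```

Run:
```python
from h import *
np.set_printoptions(precision=4,suppress=True)
st()
c=cam('top')
q=lambda x,y:(90+(x+.5)/4-.5,130+(y+.5)/4-.5)
print('knob',p2w('top',[q(521,230)],.066,c),'foot right edge',p2w('top',[q(578,203),q(578,256)],.022,c),'block top',p2w('top',[q(472,348),q(560,342),q(560,390),q(475,390)],.077,c))
c=cam('wrist')
im=read_camera('wrist');cv2.imwrite('pics/w2.png',im[:,:,::-1]);
im=read_camera('top');cv2.imwrite('pics/t3.png',cv2.resize(im[130:260,90:270,::-1],None,fx=4,fy=4,interpolation=cv2.INTER_CUBIC))
B=[[.5896,.2103,.091],[.5968,.0788,.091],[.4541,.0699,.091]]
print(w2p('wrist',B,c)); st()
```

```text
t 4.65 tcp [0.5167 0.1784 0.2081] jaw yaw 93.14 z [ 0.0026 -0.0002 -1.    ] F [-0.6  0.  -0.3] T [ 0.    0.04 -0.02] open 0.0465
knob [[0.5529 0.1308 0.066 ]] foot right edge [[0.5693 0.1121 0.022 ]
 [0.5428 0.1113 0.022 ]] block top [[0.4966 0.1498 0.077 ]
 [0.5004 0.1086 0.077 ]
 [0.478  0.1079 0.077 ]
 [0.477  0.1478 0.077 ]]
[[343.503  272.3887]
 [217.2893 272.1642]
 [202.3081 130.7207]]
t 4.75 tcp [0.5159 0.1806 0.2068] jaw yaw 93.18 z [ 0.0003  0.0008 -1.    ] F [-0.   0.9  0.7] T [ 0.03  0.01 -0.03] open 0.0463
```

View pics/w2.png

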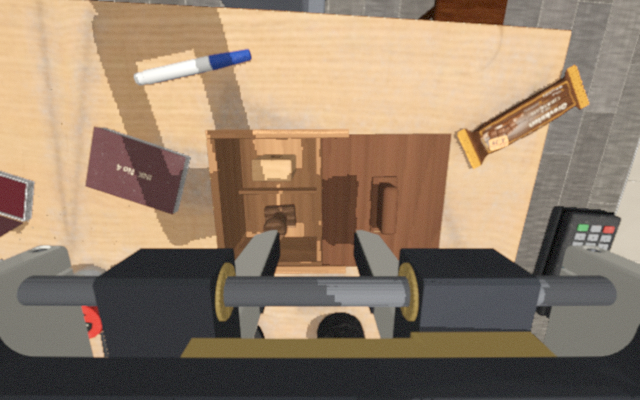

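View pics/t3.png

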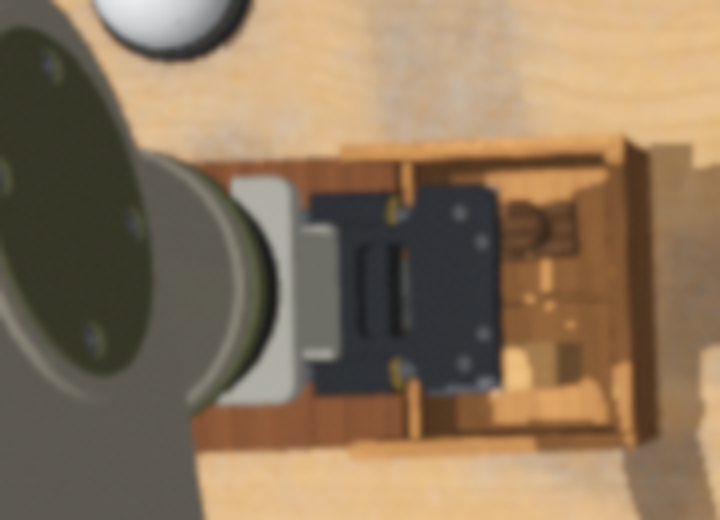

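Run:
```python
from h import *
np.set_printoptions(precision=4,suppress=True)
im=cv2.imread('pics/w2.png')
cv2.imwrite('pics/w2z.png',cv2.resize(im[120:280,200:330],None,fx=5,fy=3.7*5/3.7*.75,interpolation=cv2.INTER_CUBIC))
print(w2p('wrist',[[.554,.131,.074],[.554,.131,.066],[.54,.112,.022],[.54,.15,.022]]))
print(w2p('wrist',[[.5896,.2103,.091],[.5968,.0788,.091],[.4541,.0699,.091]]))
```

```text
[[267.9844 231.8471]
 [269.2123 229.2903]
 [259.7145 205.5279]
 [290.686  207.1979]]
[[341.2883 273.8595]
 [214.5354 273.6216]
 [199.3289 131.6672]]
```

View pics/w2z.png

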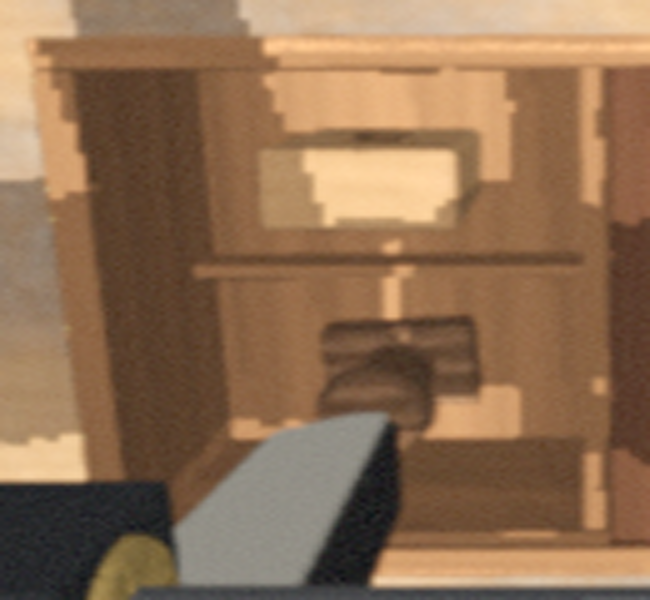

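Request:
{"method": "carry_out", "body": {"steps": [{"xyz": [2, -2.5, -1], "rot": [0.3, -5, 0]}, {"xyz": [3.8, -4.9, -2], "rot": [0.55, -10, 0]}, {"xyz": [3.8, -4.9, -5], "rot": [0.55, -10, 0]}, {"xyz": [3.8, -4.9, -8], "rot": [0.55, -10, 0]}, {"xyz": [3.8, -4.9, -8], "rot": [0.55, -10, 0]}], "grip": 0.44}}

```text
t: 5.25
tool_pos: [0.55, 0.1319, 0.1211]
orientation: [2.075, 2.197, 0.182]
force: [-1.2, -0.1, -0.4]
opening: 0.0408
```

Run:
```python
from h import *
np.set_printoptions(precision=4,suppress=True)
st()
im=read_camera('wrist');cv2.imwrite('pics/w3.png',im[:,:,::-1])
print(w2p('wrist',[[.554,.131,.074],[.5896,.2103,.091],[.4541,.0699,.091]]))
im=read_camera('top');cv2.imwrite('pics/t4.png',cv2.resize(im[130:260,90:270,::-1],None,fx=4,fy=4,interpolation=cv2.INTER_CUBIC))
im=read_camera('side');cv2.imwrite('pics/s4.png',cv2.resize(im[80:230,230:380,::-1],None,fx=4,fy=4,interpolation=cv2.INTER_CUBIC))
```

```text
t 5.25 tcp [0.55   0.1319 0.1211] jaw yaw 93.28 z [ 0.1647  0.009  -0.9863] F [-1.2 -0.1 -0.4] T [-0.06  0.11 -0.09] open 0.0408
[[315.0033 218.3224]
 [419.0113 277.0753]
 [211.0351  60.6029]]
```

View pics/w3.png

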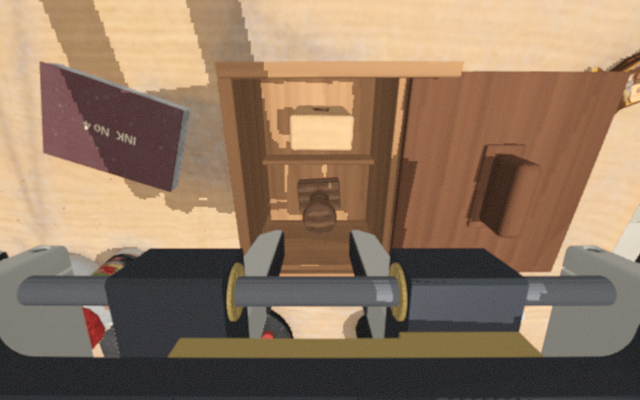

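View pics/s4.png

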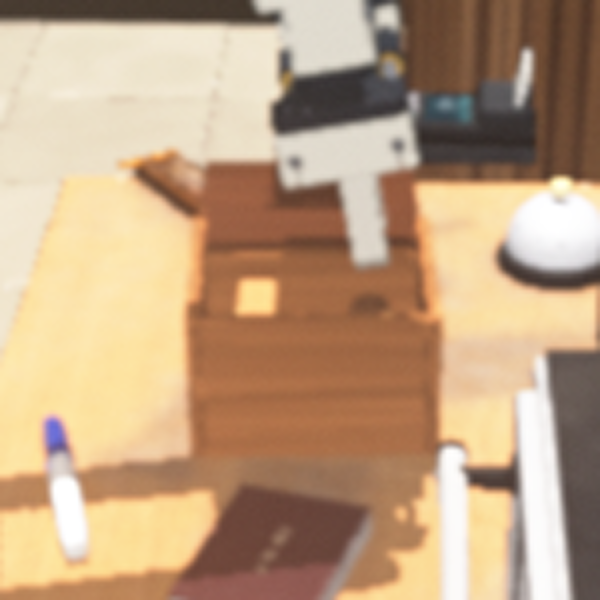

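Run:
```python
from h import *
np.set_printoptions(precision=4,suppress=True)
st()
c=cam('wrist')
print(p2w('wrist',[(318,212)],.064,c),p2w('wrist',[(218,64),(462,62)],.091,c))
```

```text
t 5.4 tcp [0.5544 0.1323 0.1277] jaw yaw 93.3 z [ 0.1743  0.0101 -0.9846] F [0.1 0.1 0.3] T [0.07 0.1  0.01] open 0.0407
[[0.5586 0.1336 0.064 ]] [[0.4585 0.0727 0.091 ]
 [0.4497 0.2056 0.091 ]]
```

Request:
{"method": "carry_out", "body": {"steps": [{"xyz": [0, 0, -2.5], "rot": [0, 0, 0]}, {"xyz": [0, 0, -4.5], "rot": [0, 0, 0]}, {"xyz": [0, 0, -6], "rot": [0, 0, 0]}, {"xyz": [0, 0, -6.8], "rot": [0, 0, 0]}, {"xyz": [0, 0, -6.8], "rot": [0, 0, 0]}, {"xyz": [0, 0, -6.8], "rot": [0, 0, 0]}]}}

```text
t: 6.0
tool_pos: [0.5546, 0.1315, 0.0597]
orientation: [2.07, 2.191, 0.193]
force: [0.3, 0.2, 0.3]
opening: 0.0408
```

Request:
{"method": "carry_out", "body": {"steps": [{"xyz": [0, 0, 0], "rot": [0, 0, 0]}, {"xyz": [0, 0, 0], "rot": [0, 0, 0]}, {"xyz": [0, 0, 0], "rot": [0, 0, 0]}, {"xyz": [0, 0, 0], "rot": [0, 0, 0]}, {"xyz": [0, 0, 0], "rot": [0, 0, 0]}], "grip": 0, "force": 12}}

```text
t: 6.5
tool_pos: [0.5546, 0.1315, 0.0595]
orientation: [2.07, 2.191, 0.194]
force: [-0.5, 1.2, 4.6]
opening: 0.0256
```

Run:
```python
from h import *
st()
```

```text
t 6.5 tcp [0.5546 0.1315 0.0595] jaw yaw 93.24 z [ 0.1752  0.01   -0.9845] F [-0.5  1.2  4.6] T [ 0.2  -0.08  0.01] open 0.0256
```

Request:
{"method": "carry_out", "body": {"steps": [{"xyz": [0, 0, 0.5], "rot": [0, 0, 0]}, {"xyz": [0, 0, 1], "rot": [0, 0, 0]}, {"xyz": [0, 0, 2], "rot": [0, 0, 0]}, {"xyz": [0, 0, 3], "rot": [0, 0, 0]}, {"xyz": [0, 0, 3], "rot": [0, 0, 0]}], "force": 15}}

```text
t: 7.0
tool_pos: [0.5554, 0.1315, 0.0911]
orientation: [2.069, 2.19, 0.196]
force: [1.0, 0.7, -0.7]
opening: 0.0255
```

Run:
```python
from h import *
st()
im=read_camera('wrist');cv2.imwrite('pics/w5.png',im[:,:,::-1])
st()
```

```text
t 7.0 tcp [0.5554 0.1315 0.0911] jaw yaw 93.24 z [ 0.177   0.01   -0.9842] F [ 1.   0.7 -0.7] T [0.02 0.16 0.01] open 0.0255
t 7.05 tcp [0.5549 0.1314 0.0902] jaw yaw 93.24 z [ 0.1762  0.0099 -0.9843] F [-0.1  0.2 -0.8] T [-0.02  0.1   0.01] open 0.0253
```

View pics/w5.png

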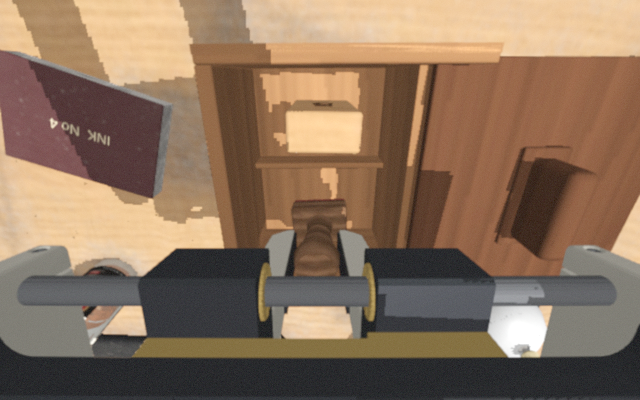

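Run:
```python
from h import *
np.set_printoptions(precision=4,suppress=True)
for z in (0,.05,.1,.15,.2,.25,.28): print(z,p2w('top',[(391.5,156.7),(384,151),(403,137)],z)[:,:2].ravel())
print(p2w('side',[(310+190/4,160+330/3.3),(310+222/4,160+350/3.3),(310+190/4,160+590/3.3)],.02))
```

```text
0 [ 0.6264 -0.2035  0.6377 -0.188   0.6672 -0.2261]
0.05 [ 0.6201 -0.1955  0.6307 -0.1808  0.6587 -0.2169]
0.1 [ 0.6138 -0.1875  0.6238 -0.1737  0.6502 -0.2077]
0.15 [ 0.6075 -0.1795  0.6169 -0.1665  0.6417 -0.1985]
0.2 [ 0.6012 -0.1715  0.61   -0.1594  0.6332 -0.1893]
0.25 [ 0.5949 -0.1635  0.6031 -0.1522  0.6247 -0.1801]
0.28 [ 0.5911 -0.1587  0.599  -0.1479  0.6196 -0.1746]
[[ 0.6305 -0.1837  0.02  ]
 [ 0.6447 -0.2006  0.02  ]
 [ 0.6238 -0.3746  0.02  ]]
```

Run:
```python
import cv2
s=cv2.imread('pics/side0.png');cv2.imwrite('pics/sz.png',cv2.resize(s[150:400,320:420],None,fx=4,fy=2.4,interpolation=cv2.INTER_CUBIC))
```

```text
(no output)
```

View pics/sz.png

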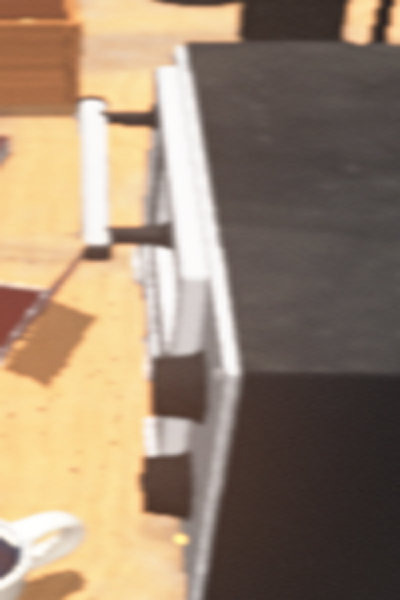

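Request:
{"method": "carry_out", "body": {"steps": [{"xyz": [0, 0, 2.5], "rot": [0, 0, 0]}, {"xyz": [0, 0, 5.5], "rot": [0, 0, 0]}, {"xyz": [0, 0, 8], "rot": [0, 0, 0]}, {"xyz": [0, -1, 9], "rot": [0, 0, 0]}, {"xyz": [0, -3, 9], "rot": [0, 0, -2]}, {"xyz": [0, -6, 9], "rot": [0, 0, -4]}, {"xyz": [0, -9.5, 9], "rot": [0, 0, -6]}, {"xyz": [-0.3, -13, 9], "rot": [0, 0, -8]}, {"xyz": [-0.3, -16.5, 9], "rot": [0, 0, -10]}, {"xyz": [-0.5, -20, 9], "rot": [0, 0, -12]}]}}

```text
t: 8.05
tool_pos: [0.548, -0.0706, 0.1773]
orientation: [2.282, 1.955, 0.169]
force: [-0.1, -0.7, -1.0]
opening: 0.0255
```

Request:
{"method": "carry_out", "body": {"steps": [{"xyz": [0, -3.5, 0], "rot": [0, 0, -2]}, {"xyz": [0, -7, 0], "rot": [0, 0, -4]}, {"xyz": [-0.2, -10.5, 0], "rot": [0, 0, -6.1]}, {"xyz": [-0.2, -13.5, -0.5], "rot": [0, 0, -6.1]}, {"xyz": [-0.2, -15.5, -1], "rot": [0, 0, -6.1]}, {"xyz": [-0.2, -16.6, -2], "rot": [0, 0, -6.1]}, {"xyz": [-0.2, -16.6, -4], "rot": [0, 0, -6.1]}, {"xyz": [-0.2, -16.6, -5], "rot": [0, 0, -6.1]}, {"xyz": [-0.2, -16.6, -5], "rot": [0, 0, -6.1]}, {"xyz": [-0.2, -16.6, -5], "rot": [0, 0, -6.1]}]}}

```text
t: 9.05
tool_pos: [0.5467, -0.2341, 0.1283]
orientation: [2.377, 1.83, 0.16]
force: [0.6, -0.5, 0.0]
opening: 0.0253
```

Run:
```python
from h import *
np.set_printoptions(precision=4,suppress=True)
st()
for n in('wrist','top','side'):
    im=read_camera(n);cv2.imwrite(f'pics/{n}6.png',im[:,:,::-1])
im=cv2.imread('pics/side6.png');cv2.imwrite('pics/side6z.png',cv2.resize(im[130:330,250:420],None,fx=3.5,fy=3,interpolation=cv2.INTER_CUBIC))
s=st()
# pad centre by segmentation, start image
im=cv2.imread('pics/top0.png').astype(int)
for f,n,b in(('top0','top',(380,160,440,220)),('side0','side',(290,260,335,305))):
    im=cv2.imread(f'pics/{f}.png').astype(int); B,G,Rr=[im[...,i] for i in range(3)]
    x0,y0,x1,y1=b
    m=((Rr>1.8*G)&(Rr>1.5*B)&(Rr>60)).astype(np.uint8); mm=np.zeros_like(m);mm[y0:y1,x0:x1]=m[y0:y1,x0:x1]
    cs,_=cv2.findContours(mm,cv2.RETR_EXTERNAL,cv2.CHAIN_APPROX_NONE); c=max(cs,key=cv2.contourArea)
    W=p2w(n,c.reshape(-1,2),.010)[:,:2]
    r=cv2.minAreaRect((W*1000).astype(np.float32)); print(n,r)
print(w2p('wrist',[[.547,-.235,.010]]))
```

```text
t 9.05 tcp [ 0.5467 -0.2341  0.1283] jaw yaw 75.18 z [ 0.1673 -0.0443 -0.9849] F [ 0.6 -0.5  0. ] T [ 0.04  0.07 -0.02] open 0.0253
t 9.2 tcp [ 0.5476 -0.2347  0.1298] jaw yaw 75.18 z [ 0.1696 -0.0456 -0.9845] F [ 0.4 -0.1 -0.6] T [ 0.03  0.11 -0.01] open 0.0256
top ((545.67529296875, -232.37916564941406), (69.43624877929688, 45.08070373535156), 74.58654022216797)
side ((545.888916015625, -233.69667053222656), (64.9726333618164, 44.12055206298828), 74.28501892089844)
[[316.1403 181.377 ]]
```

View pics/wrist6.png

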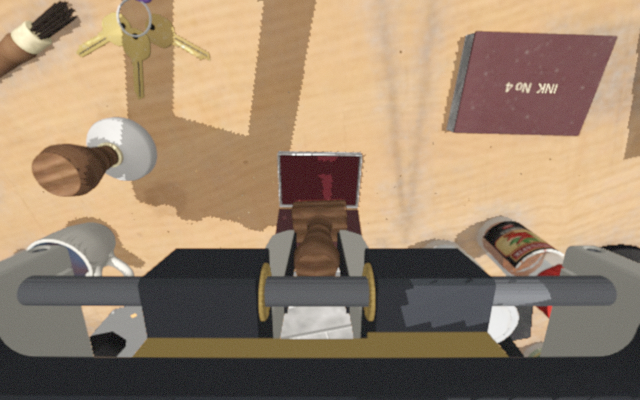

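View pics/side6z.png

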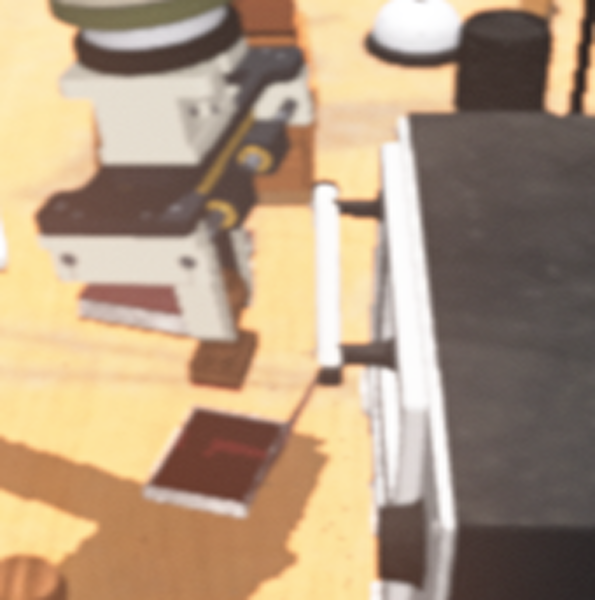

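View pics/top6.png

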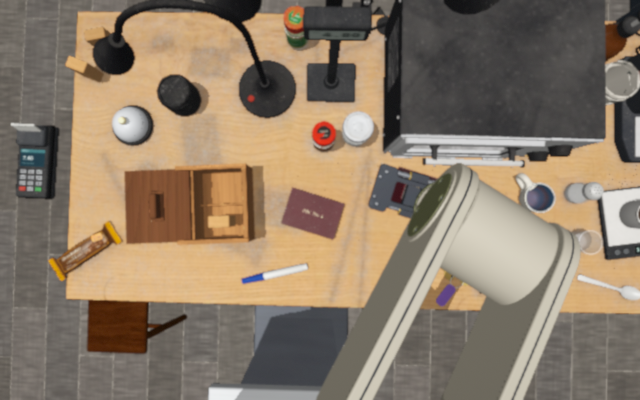

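Run:
```python
from h import *
np.set_printoptions(precision=4,suppress=True)
im=cv2.imread('pics/side6.png');cv2.imwrite('pics/f.png',cv2.resize(im[225:270,290:340],None,fx=12,fy=12,interpolation=cv2.INTER_CUBIC))
im=cv2.imread('pics/wrist6.png');cv2.imwrite('pics/g.png',cv2.resize(im[140:290,250:390],None,fx=4,fy=4,interpolation=cv2.INTER_CUBIC))
def foot(cx,cy,yaw,zb):
    a=np.radians(yaw);X=np.array([np.cos(a),np.sin(a),0]);Y=np.array([-np.sin(a),np.cos(a),0])
    return np.array([np.array([cx,cy,zb+h])+X*sx*.014+Y*sy*.019 for h in(0,.017) for sx,sy in((-1,-1),(1,-1),(1,1),(-1,1))])
F=foot(.547,-.2345,-14.8,.075)
print('side',(w2p('side',F)-[290,225]+.5)*12-.5)
print('wrist',(w2p('wrist',F)-[250,140]+.5)*4-.5)
P=foot(.546,-.233,-15.2,.010)
a=np.radians(-15.2);X=np.array([np.cos(a),np.sin(a),0]);Y=np.array([-np.sin(a),np.cos(a),0])
P=[np.array([.5463,-.2335,.01])+X*sx*.0275+Y*sy*.0395 for sx,sy in((-1,-1),(1,-1),(1,1),(-1,1))]
print('pad wrist',(w2p('wrist',P)-[250,140]+.5)*4-.5)
```

```text
side [[140.0637 411.7266]
 [326.7266 448.4369]
 [400.5801 287.527 ]
 [219.7474 253.2331]
 [138.3391 319.518 ]
 [327.0321 355.9283]
 [401.6554 196.5257]
 [218.9189 162.536 ]]
wrist [[163.1446 217.1817]
 [168.7844 351.6126]
 [366.434  351.7851]
 [372.0522 217.3083]
 [154.4439 256.1652]
 [161.0308 398.6478]
 [373.8468 398.8533]
 [380.39   256.3196]]
pad wrist [[ 99.9466  48.4219]
 [112.0459 265.7615]
 [428.84   267.9858]
 [444.7512  50.8913]]
```

View pics/f.png

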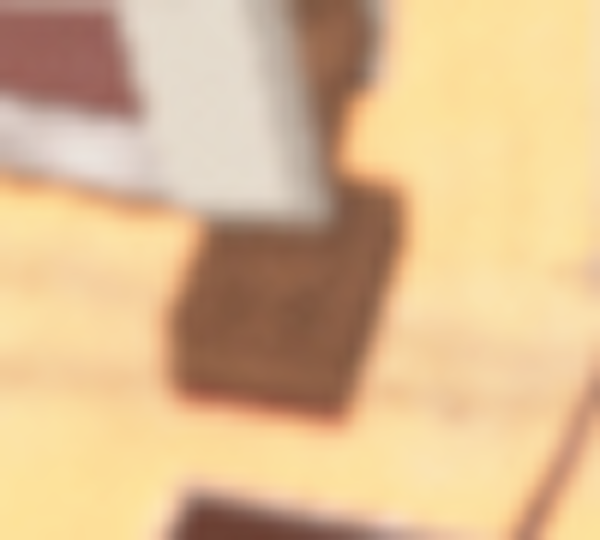

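View pics/g.png

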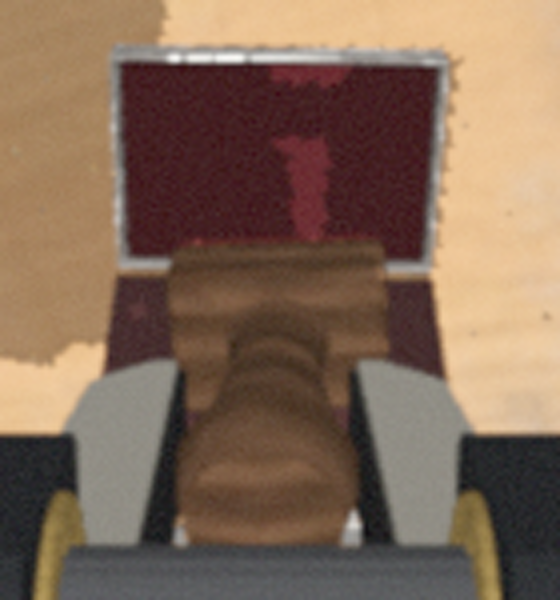

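Request:
{"method": "carry_out", "body": {"steps": [{"xyz": [0, 0, -1.5], "rot": [0, 0, 0]}, {"xyz": [0, 0, -3], "rot": [0, 0, 0]}, {"xyz": [0, 0, -4.5], "rot": [0, 0, 0]}, {"xyz": [0, 0, -5.5], "rot": [0, 0, 0]}, {"xyz": [0, 0, -5.8], "rot": [0, 0, 0]}, {"xyz": [0, 0, -5.8], "rot": [0, 0, 0]}]}}

```text
t: 9.8
tool_pos: [0.5463, -0.2344, 0.0695]
orientation: [2.378, 1.829, 0.159]
force: [0.6, -0.0, 0.1]
opening: 0.0254
```

Run:
```python
from h import *
np.set_printoptions(precision=4,suppress=True)
im=read_camera('wrist');im2=read_camera('side');s=st()
cv2.imwrite('pics/f7.png',cv2.resize(im2[225:300,285:355,::-1],None,fx=8,fy=8,interpolation=cv2.INTER_CUBIC))
cv2.imwrite('pics/g7.png',cv2.resize(im[140:290,250:390,::-1],None,fx=4,fy=4,interpolation=cv2.INTER_CUBIC))
a=np.radians(-15.);X=np.array([np.cos(a),np.sin(a),0]);Y=np.array([-np.sin(a),np.cos(a),0])
f=lambda c,w,d:[np.array(c)+X*sx*w/2+Y*sy*d/2 for sx,sy in((-1,-1),(1,-1),(1,1),(-1,1))]
t=s['tool_pos']
for n,o,k in(('side',[285,225],8),('wrist',[250,140],4)):
    g=lambda P:((w2p(n,P)-o+.5)*k-.5).round().astype(int).tolist()
    print(n,'pad',g(f([.5463,-.2335,.01],.055,.079)),'footbot',g(f([.547,-.2345,t[2]-.0545],.028,.038)),'foottop',g(f([.547,-.2345,t[2]-.0375],.028,.038)))
```

```text
t 9.9 tcp [ 0.5473 -0.2349  0.0711] jaw yaw 75.14 z [ 0.1686 -0.0452 -0.9846] F [ 0.4 -1.1 -0.2] T [-0.01  0.1   0.05] open 0.0256
side pad [[47, 543], [285, 595], [382, 364], [158, 319]] footbot [[137, 476], [257, 501], [305, 391], [188, 367]] foottop [[136, 419], [257, 444], [305, 334], [188, 311]]
wrist pad [[57, 132], [77, 392], [468, 393], [491, 133]] footbot [[165, 219], [170, 354], [368, 354], [374, 220]] foottop [[157, 258], [163, 401], [376, 402], [383, 259]]
```

View pics/f7.png

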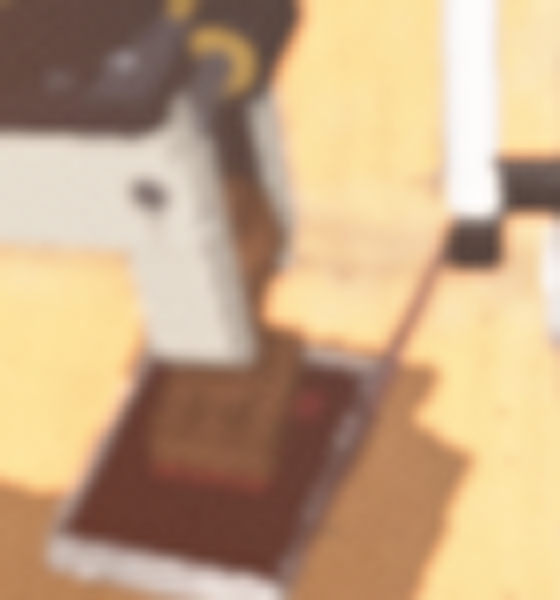

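View pics/g7.png

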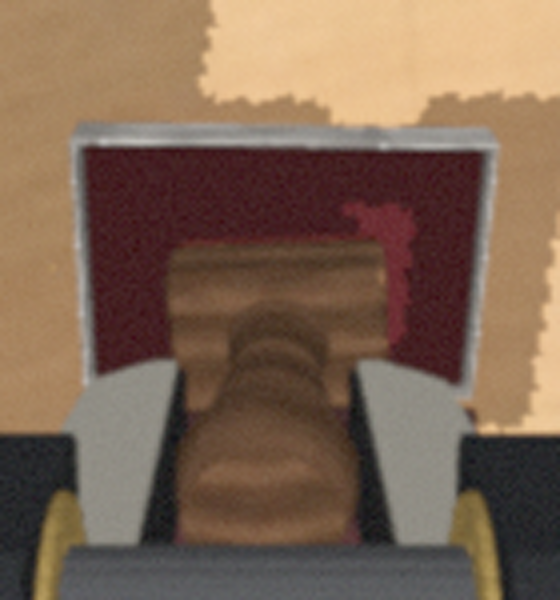

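Run:
```python
import cv2,numpy as np
im=cv2.imread('pics/g7.png')[210:450,140:420]
im=cv2.convertScaleAbs(cv2.resize(im,None,fx=2.5,fy=2.5,interpolation=cv2.INTER_CUBIC),alpha=2,beta=-40)
cv2.imwrite('pics/g7z.png',im)
```

```text
(no output)
```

View pics/g7z.png

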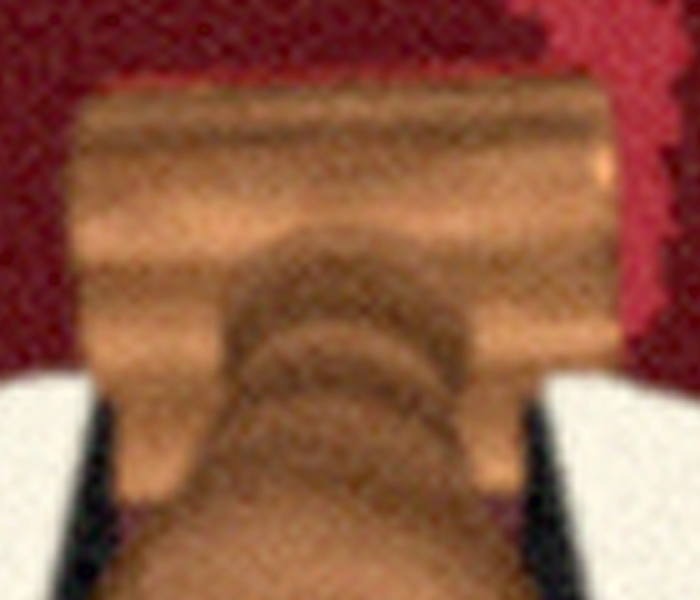

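Request:
{"method": "carry_out", "body": {"steps": [{"xyz": [-0.3, 0.15, 0], "rot": [0, 0, 0]}, {"xyz": [-0.3, 0.15, -0.2], "rot": [0, 0, 0]}, {"xyz": [-0.3, 0.15, -0.4], "rot": [0, 0, 0]}, {"xyz": [-0.3, 0.15, -0.5], "rot": [0, 0, 0]}, {"xyz": [-0.3, 0.15, -0.5], "rot": [0, 0, 0]}, {"xyz": [-0.3, 0.15, -0.5], "rot": [0, 0, 0]}]}}

```text
t: 10.5
tool_pos: [0.5439, -0.2332, 0.0656]
orientation: [2.377, 1.828, 0.16]
force: [0.1, 0.5, -1.5]
opening: 0.0258
```

Run:
```python
from h import *
im=read_camera('wrist');im2=read_camera('side');s=st()
a=cv2.resize(im2[225:300,285:355,::-1],None,fx=6,fy=6,interpolation=cv2.INTER_CUBIC)
b=cv2.resize(im[170:270,270:370,::-1],None,fx=3.5,fy=4.5,interpolation=cv2.INTER_CUBIC)
cv2.imwrite('pics/h8.png',np.hstack([a,cv2.convertScaleAbs(b,alpha=1.7)[:450]]) )
```

```text
t 10.6 tcp [ 0.5439 -0.2332  0.0657] jaw yaw 75.14 z [ 0.1681 -0.0449 -0.9848] F [ 0.1 -0.8 -1. ] T [ 0.05  0.11 -0.02] open 0.0253
```

View pics/h8.png

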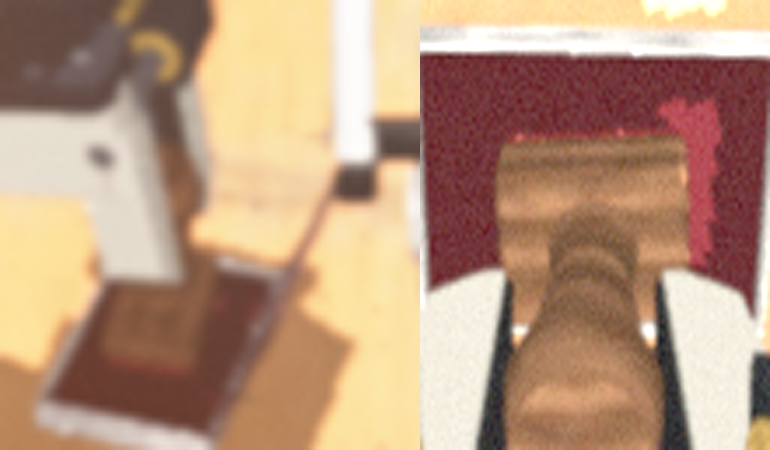

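Run:
```python
from h import *
s=st();t=s['tool_pos']
a=np.radians(-14.9);X=np.array([np.cos(a),np.sin(a),0]);Y=np.array([-np.sin(a),np.cos(a),0])
C=np.array([.5463,-.2335,.01])
for d in (0,.003,.006,.009):
  for z,l in((.012,'bot'),(.029,'top')):
    P=[C*[1,1,0]+[0,0,z]+X*(d+sx*.014)+Y*sy*.019 for sx,sy in((-1,-1),(-1,1),(1,1))]
    print(d,l,w2p('wrist',P).round(1).tolist())
P=[C+X*sx*.0275+Y*sy*.0395 for sx,sy in((-1,-1),(-1,1),(1,1))]
print('pad',w2p('wrist',P).round(1).tolist())
print('tcp',w2p('wrist',[t]))
```

```text
t 10.6 tcp [ 0.5439 -0.2332  0.0657] jaw yaw 75.14 z [ 0.1681 -0.0449 -0.9848] F [ 0.1 -0.8 -1. ] T [ 0.05  0.11 -0.02] open 0.0253
0 bot [[290.9, 198.4], [343.1, 198.4], [341.6, 231.8]]
0 top [[288.8, 208.4], [345.2, 208.5], [343.5, 243.9]]
0.003 bot [[291.1, 202.1], [342.9, 202.2], [341.5, 235.2]]
0.003 top [[289.0, 212.4], [345.0, 212.5], [343.3, 247.4]]
0.006 bot [[291.2, 205.8], [342.7, 205.9], [341.3, 238.5]]
0.006 top [[289.1, 216.4], [344.8, 216.4], [343.2, 250.9]]
0.009 bot [[291.4, 209.5], [342.6, 209.6], [341.2, 241.8]]
0.009 top [[289.3, 220.3], [344.6, 220.3], [343.0, 254.4]]
pad [[261.8, 179.9], [372.3, 180.1], [366.5, 245.3]]
tcp [[316.37694465 254.4706862 ]]
```

Request:
{"method": "carry_out", "body": {"steps": [{"xyz": [0, 0, -0.05], "rot": [0, 0, 0]}, {"xyz": [0, 0, -0.1], "rot": [0, 0, 0]}, {"xyz": [0, 0, -0.1], "rot": [0, 0, 0]}]}}

```text
t: 10.9
tool_pos: [0.544, -0.2332, 0.0647]
orientation: [2.377, 1.828, 0.16]
force: [-0.4, -0.4, -0.9]
opening: 0.0257
```

Request:
{"method": "carry_out", "body": {"steps": [{"xyz": [0, 0, -0.05], "rot": [0, 0, 0]}, {"xyz": [0, 0, -0.1], "rot": [0, 0, 0]}, {"xyz": [0, 0, -0.1], "rot": [0, 0, 0]}]}}

```text
t: 11.2
tool_pos: [0.5446, -0.2333, 0.0645]
orientation: [2.376, 1.828, 0.161]
force: [-0.6, 1.2, 5.1]
opening: 0.0251
```

Request:
{"method": "carry_out", "body": {"steps": [{"xyz": [0, 0, 0.03], "rot": [0, 0, 0]}, {"xyz": [0, 0, 0.03], "rot": [0, 0, 0]}, {"xyz": [0, 0, 0.03], "rot": [0, 0, 0]}], "force": 4}}

```text
t: 11.5
tool_pos: [0.5443, -0.2332, 0.0643]
orientation: [2.376, 1.828, 0.161]
force: [-0.3, 1.2, 4.7]
opening: 0.0264
```

Request:
{"method": "carry_out", "body": {"steps": [{"xyz": [0, 0, 0], "rot": [0, 0, 0]}, {"xyz": [0, 0, 0], "rot": [0, 0, 0]}, {"xyz": [0, 0, 0], "rot": [0, 0, 0]}, {"xyz": [0, 0, 0], "rot": [0, 0, 0]}], "grip": 0.48}}

```text
t: 11.9
tool_pos: [0.5436, -0.2332, 0.0636]
orientation: [2.377, 1.829, 0.159]
force: [-0.1, 0.1, -0.3]
opening: 0.0441
```

Run:
```python
from h import *
im=read_camera('wrist');im2=read_camera('side');s=st()
a=cv2.resize(im2[225:300,285:355,::-1],None,fx=6,fy=6,interpolation=cv2.INTER_CUBIC)
b=cv2.resize(im[170:270,270:370,::-1],None,fx=3.5,fy=4.5,interpolation=cv2.INTER_CUBIC)
cv2.imwrite('pics/h9.png',np.hstack([a,cv2.convertScaleAbs(b,alpha=1.7)[:450]]) )
```

```text
t 12.0 tcp [ 0.5437 -0.2332  0.0637] jaw yaw 75.14 z [ 0.1677 -0.0447 -0.9848] F [-0.2  0.1  0.2] T [0.06 0.09 0.02] open 0.0446
```

View pics/h9.png

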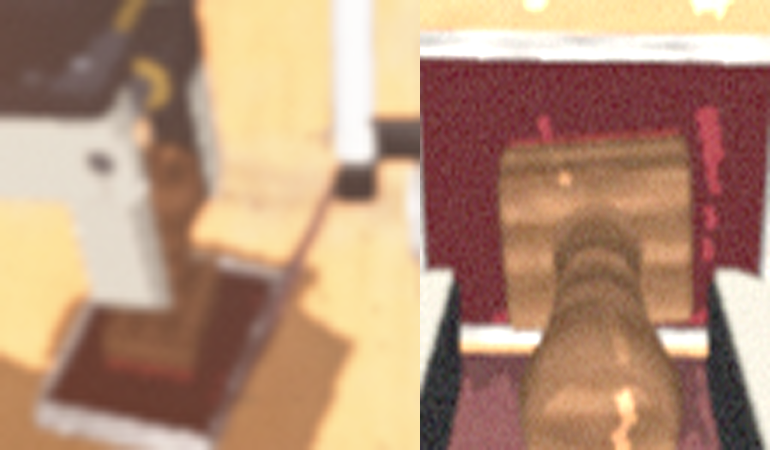

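Request:
{"method": "carry_out", "body": {"steps": [{"xyz": [-0.1, 0, 0.5], "rot": [0, 0, 0]}, {"xyz": [-0.3, 0.1, 2], "rot": [0, 0, 0]}, {"xyz": [-0.6, 0.2, 4], "rot": [0, 0, 0]}, {"xyz": [-1.2, 0.3, 7], "rot": [0, 0, 0]}, {"xyz": [-2, 0.5, 11], "rot": [0, 0, 0]}, {"xyz": [-4, 1, 14], "rot": [0, 0, 0]}, {"xyz": [-7, 3, 15], "rot": [0, 0, 0]}, {"xyz": [-10, 6, 15], "rot": [0, 0, 0]}, {"xyz": [-12, 9, 15], "rot": [0, 0, 0]}, {"xyz": [-12, 9, 15], "rot": [0, 0, 0]}]}}

```text
t: 13.0
tool_pos: [0.4224, -0.1409, 0.2153]
orientation: [2.374, 1.829, 0.162]
force: [-0.6, -0.2, -0.1]
opening: 0.0443
```

Run:
```python
from h import *
im=read_camera('top');im2=read_camera('side');s=st()
cv2.imwrite('pics/t10.png',im[:,:,::-1])
b=cv2.resize(im[140:230,370:460,::-1],None,fx=4,fy=4,interpolation=cv2.INTER_CUBIC)
a=cv2.resize(im2[225:315,285:375,::-1],None,fx=4,fy=4,interpolation=cv2.INTER_CUBIC)
cv2.imwrite('pics/h10.png',np.hstack([a,b]))
C=np.array([.5463,-.2335,0])
for n,o in(('side',[285,225]),('top',[370,140])):
    print(n,((w2p(n,[C+[0,0,.01],C+[0,0,.07],C+[0,0,.079]])-o+.5)*4+([0,0] if n=='side' else [360,0])).round().tolist())
```

```text
t 13.1 tcp [ 0.4242 -0.1431  0.2156] jaw yaw 75.2 z [ 0.1709 -0.0464 -0.9842] F [-0.4 -0.1  0.2] T [0.03 0.11 0.03] open 0.0448
side [[110.0, 226.0], [109.0, 124.0], [109.0, 108.0]]
top [[508.0, 227.0], [533.0, 222.0], [537.0, 221.0]]
```

View pics/h10.png

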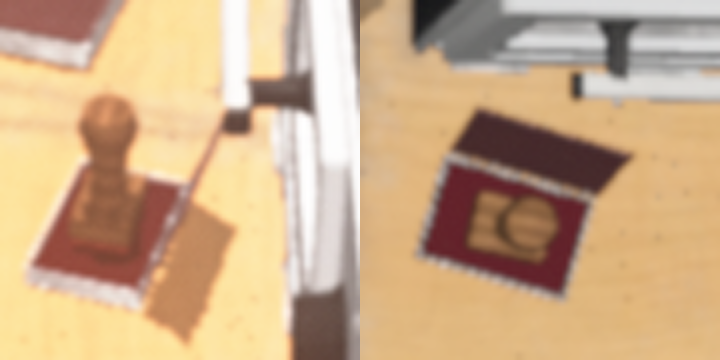

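View pics/t10.png

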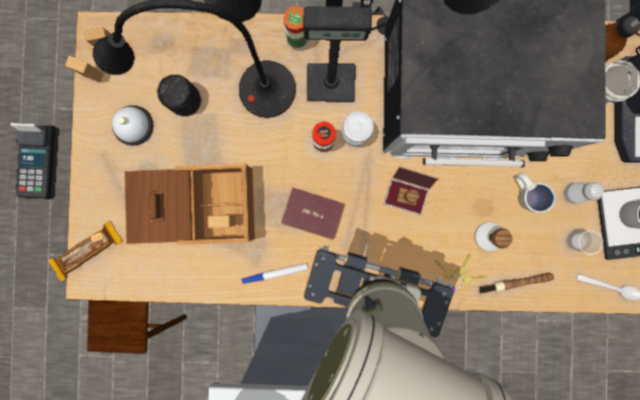

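Run:
```python
from h import *
a=cv2.imread('pics/top0.png');b=cv2.imread('pics/t10.png')
A=cv2.resize(a[155:250,160:260],None,fx=4,fy=4,interpolation=cv2.INTER_CUBIC);B=cv2.resize(b[155:250,115:205],None,fx=4,fy=4,interpolation=cv2.INTER_CUBIC)
cv2.imwrite('pics/lid.png',np.hstack([A,B]))
# lid +y end edge & pull by row-mean gradient
for im,o in((a,0),(b,0)):
    r=im[215:232].mean(0).sum(1); g=np.gradient(cv2.GaussianBlur(r.reshape(1,-1),(5,1),0).ravel())
    seg=g[115:185]; i=115+np.argmin(seg); p=g[i-1:i+2]; sub=i+.5*(p[0]-p[2])/(p[0]-2*p[1]+p[2])
    print('lid end col',sub,p2w('top',[(sub,223)],.086)[0].round(4))
```

```text
lid end col 170.91769981535214 [0.4832 0.2159 0.086 ]
lid end col 125.47359925389196 [0.481  0.3013 0.086 ]
```

View pics/lid.png

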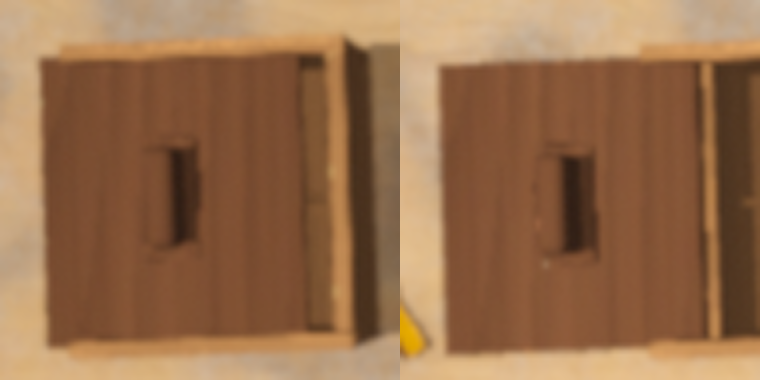

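Run:
```python
from h import *
st(); print(close_job())
```

```text
t 13.1 tcp [ 0.4242 -0.1431  0.2156] jaw yaw 75.2 z [ 0.1709 -0.0464 -0.9842] F [-0.4 -0.1  0.2] T [0.03 0.11 0.03] open 0.0448
the job is handed in; nothing more can be done
None
```

I slid the lid fully open, then took the stamp out and set it upright in the middle of the smaller, open ink pad. I handed the job in at 13.1 s; no verdict was reported.

- **Lid:** I pulled it by its bar until it stopped firmly, with about 27 N at the wrist. It started about 12 mm open. The top picture shows it moved a further 85 mm, matching the gripper's own travel. It did not slip back when I let go.
- **Stamp:** I gripped it with the gripper tilted 10° to keep clear of the oven handle. I lowered it until the pad pushed back with about 5 N, at the height expected, then opened the fingers.
- **Last pictures:** The stamp is upright, within about 2 mm of the pad's centre, the oak block is standing in the box and the gripper is clear of everything.
- **Disagreements:** The wrist and side views put the foot about 3 mm off to +x before I lowered it, so I shifted it by that much. Single wrist-camera points were off by up to about 4 mm, so I checked them against the box rim and the pad's edge.

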